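# Pack the last soap and stack the tote

## Task

Put the loose round soap flat in the lower tote beside the one already packed there. Then take the tote with the carry bar and stack it on the lower tote, turned half round so that it stands level on the stacking shelves instead of nesting down onto the soft soaps. Set things down gently, do not drop or press them, and leave the lower tote and the other goods on the counter where they are.

Things in the scene. Friction and masses are not known exactly. Their poses are not given: they have to be found in the camera images.
- lower_tote: Open grey plastic stack-nest tote without bar, loose (0.5 kg): 172 x 128 mm at the foot, 190 x 146 mm at the rim, 70 mm high, leaning 3 mm walls. Origin: centre of underside; z up; x along its length to the dipped end. Inner floor 3 mm up, clear 136 x 122 mm. A soap stands in its -x half, the +x half is free.
- lower_tote_dip (a point): Lower tote, +x end: middle of the top edge of its dipped end wall, 86 mm along x from the origin. Here the middle 54 mm of the wall stands out and is only 42 mm high, while both corners are set in by 15 mm, each covered by a stacking shelf.
- lower_tote_shelf (a point): Lower tote, -x end: middle of the top of its stacking shelf, 85 mm along -x from the origin. Here the middle 54 mm is set in by 15 mm and covered by this shelf; the corners stand out, 70 mm high. The three shelves' tops are 65 mm above the underside, with a 5 mm high lip on the outer edge.
- bar_tote: Equal tote (same sizes, ends, shelves and axes; 0.3 kg), empty, with a carry bar across its middle. x axis pointing the same way as the lower tote's: its foot sinks inside, onto the soaps. x axis opposite and origins in line: its foot stands on the three shelves, its underside 65 mm above the lower tote's, with about 5 mm play inside lips and walls.
- bar_grip (a point): Middle of the level carry bar, 59 mm above that tote's underside, over its origin: where to pinch it, closing along the tote's x axis. The bar runs along the tote's y axis, 18 mm thick (x), 142 mm long, from 50 to 68 mm above the underside, with open space below and on both sides.
- bar_tote_dip (a point): Middle of the top edge of the dipped (+x) end wall of the tote with the carry bar, 86 mm along x from its origin, 42 mm up.
- soap: The loose round soap on the counter, reddish brown, a plain upright cylinder 62 mm in diameter and 42 mm high, about 0.14 kg; origin at the centre of its underside.
- soap_center (a point): Centre of the loose soap, 21 mm above its underside.
- packed_soap: An equal soap already standing in the -x half of the lower tote; origin at the centre of its underside.
- packed_soap_center (a point): Centre of the packed soap, 21 mm above its underside.
- soap_stack: Bystander: pile of three wrapped round soaps in one piece, 85 mm in diameter, 104 mm high; origin at the centre of its underside.
- carton: Bystander: closed cardboard carton 75 x 110 x 50 mm; origin at the centre of its underside.
- lotion_jar: Bystander: jar with a black cap, 72 mm in diameter, 85 mm high; origin at the centre of its underside.
There are look-alikes about, which are no part of the job. What is shaped like the bar_tote but black or red is not meant.

How it is judged:
On the way:
1. the loose soap stands flat on the floor of the lower tote, let go, before the other tote is stacked (z of soap_center in the frame of lower_tote between 0.018 and 0.03 m and x of soap_center in the frame of lower_tote between -0.08 and 0.08 m and y of soap_center in the frame of lower_tote between -0.06 and 0.06 m and (angle between soap's own z axis and vertical below 0.15 rad or angle between soap's own z axis and vertical above 2.99 rad) and z of packed_soap_center in the frame of lower_tote between 0.018 and 0.03 m and x of packed_soap_center in the frame of lower_tote between -0.08 and 0.08 m and y of packed_soap_center in the frame of lower_tote between -0.06 and 0.06 m and (angle between packed_soap's own z axis and vertical below 0.15 rad or angle between packed_soap's own z axis and vertical above 2.99 rad) and contact force between soap and the fingers below 0.1 N and horizontal distance between bar_tote and lower_tote above 0.15 m), for 0.2 s.
At the end, for the whole second after the job is handed in: Both soaps flat on the lower tote's floor; the bar tote on its shelves with dipped ends opposite: underside 61-69 mm above the lower one's, origins within 10 mm per axis, long axes within 0.12 rad, level within 0.05 rad; lower tote upright on the counter; all at rest (z of soap_center in the frame of lower_tote between 0.018 and 0.03 m and x of soap_center in the frame of lower_tote between -0.08 and 0.08 m and y of soap_center in the frame of lower_tote between -0.06 and 0.06 m and (angle between soap's own z axis and vertical below 0.15 rad or angle between soap's own z axis and vertical above 2.99 rad) and z of packed_soap_center in the frame of lower_tote between 0.018 and 0.03 m and x of packed_soap_center in the frame of lower_tote between -0.08 and 0.08 m and y of packed_soap_center in the frame of lower_tote between -0.06 and 0.06 m and (angle between packed_soap's own z axis and vertical below 0.15 rad or angle between packed_soap's own z axis and vertical above 2.99 rad) and z of bar_tote in the frame of lower_tote between 0.061 and 0.069 m and x of bar_tote in the frame of lower_tote between -0.01 and 0.01 m and y of bar_tote in the frame of lower_tote between -0.01 and 0.01 m and x of bar_tote_dip in the frame of lower_tote below -0.06 m and angle between the x axis of bar_tote and the x axis of lower_tote, either way round below 0.12 rad and angle between the z axis of bar_tote and the z axis of lower_tote, either way round below 0.05 rad and linear speed of each of bar_tote, lower_tote, soap below 0.02 m/s and angle between lower_tote's own z axis and vertical below 0.05 rad and height (world z) of lower_tote below 0.006 m); the robot touches nothing.
It fails at once if the lower tote is shifted by more than 30 mm (distance of lower_tote from where it was at the start of the episode above 0.03 m).
It fails at once if the tote with the bar bears on a soap (more than 2 N) (contact force between bar_tote and soap above 2 N or contact force between bar_tote and packed_soap above 2 N).
It fails at once if the tote with the bar is dropped (over 0.4 m/s just above its seat) or pressed (over 80 N) on the lower tote (contact force between bar_tote and lower_tote above 80 N or (linear speed of bar_tote above 0.4 m/s and horizontal distance between bar_tote and lower_tote below 0.05 m and z of bar_tote in the frame of lower_tote below 0.085 m)).
It fails at once if the loose soap is dropped (over 0.4 m/s just above the floor of the tote) or pressed (over 80 N) ((linear speed of soap above 0.4 m/s and horizontal distance between soap_center and lower_tote below 0.08 m and z of soap_center in the frame of lower_tote below 0.044 m) or contact force between soap and lower_tote above 80 N or contact force between soap and packed_soap above 80 N).
It fails at once if the soap pile, the carton or the jar is moved by more than 25 mm (distance of any of soap_stack, carton, lotion_jar from where it was at the start of the episode above 0.025 m).
It also fails if it takes over 58 s, if anything falls off the work surface, if the arm or the gripper's body presses on something with over 40 N, if the wrist force passes 120 N, or if a joint passes its speed limit or range.

## Robot

A 6-joint arm with a two-finger parallel gripper is mounted at the origin on the work surface. World frame = base frame: x ahead of the robot, y to its left, z up, the work surface at z = 0. Lengths are in m, angles in rad, forces in N, time in s.
With the tool pointing down it reaches from about 0.3 to 0.875 m from the base axis. Payload 6.4 kg.
Tool frame: the origin (TCP) lies midway between the tips of the shut fingers; the grasp point (between the pads) lies 19 mm behind it; z points along the fingers, y is the line along which they close (so a half turn about z gives the same grasp; the last joint's range is limited). The gripper opens to 85 mm and grips with 20 to 120 N. Pads are 22 mm wide; open, the fingers measure 114 mm over their backs; the gripper's body (76 mm by 85 mm) begins 54 mm behind the grasp point. The pads swing forward as they close: fully open they stand 13 mm farther back than shut.
Start: joints at [-1.542, 0.181, 1.607, -0, 1.354, -0.206], TCP at [0.134, -0.559, 0.231] pointing down, gripper open.
Joint ranges: [-2.99, 2.99], [-0.89, 2.07], [0.3, 2.58], [-1.14, 4.28], [0, 2.63], [-3.12, 3.12]. Speed limits (rad/s): [2.57, 2.57, 3.01, 3.14, 3.14, 3.14].

## Interface

Orientations are given as a unit quaternion [w, x, y, z].
In Python, from bench import sensors, vision, ctrl gives the robot as it stands.
- The arm moves only by the tool carry_out, never from a script. Its argument "deltas" is text: rows parted by semicolons, each of 7 numbers parted by spaces: the shift along the tool's x, y, z in mm, then the turn, a rotation vector about the tool's x, y, z in rad, then the closure, from 0 (fully open) to 1 (shut). In form: tx ty tz ax ay az claw; .... A call has 1 to 12 rows; each row is the pose to reach, as a shift and turn from the pose commanded when the call began, along the tool's axes at that moment; what a row does not reach only later rows make up. A row lasts 1/8 s, in which the tool goes at most 62.5 mm and 10.7 degrees, less where a joint would pass 70% of its speed; a pose out of reach is approached as far as the arm can. A call with a gripper value outside its range is refused whole. The fingers move at their own pace and stop on an object; the grip force is fixed at half the most. Time passes only in rows, so rows that repeat a pose let the fingers close. It gives the time, the measured TCP pose, the force, the opening and the grip force at its end, in the units of the state.
- sensors.get_obs(): the state, without advancing time (a new reading comes with each control period).
- vision.camera(name): name is "scene" or "top" or "wrist"; returns the picture (384x512x3 uint8, blue, green, red); there is no depth.
- vision.camera_model(name): a dict with "K" (3x3 intrinsics, pixels), "extrinsics" (4x4, takes a point from world to camera coordinates); the wrist camera has in their place "hand_eye" (4x4, takes a point from camera to tool coordinates, whose origin is the TCP and whose axes are the flange's). Camera axes: x right, y down, z forward; pixel columns grow to the right and rows downward; lengths in m; the calibration is good to about 2 mm. A picture is of the moment at which its call begins: read the wrist's pose just before it. camera_model takes no time and is no camera call.
- ctrl.hand_in(): hands the job in; it is judged then, once.
The state is a dict: "time_s": time; "q": joint angles; "dq": joint speeds; "joint_efforts": joint torques, N m; "eef_pos": TCP position; "eef_rot": TCP orientation; "wrist_force": force on the tool from outside, world axes, zero at the start; "torque": the same for the moment, N m; "opening": opening from 0.0 (shut) to 1.0 (fully open); "grasp_force": force on a finger pad.
Only numpy, scipy, OpenCV 4.12 (cv2) and the standard library are available. Lean on these libraries where they do the work, as an engineer would, in place of code of your own. Each camera call takes 0.05 s, during which the arm holds its last target. There are 200 camera calls.

## Working session

There is one attempt and no reset: what is moved stays moved. The work goes in short steps, Python scripts to look and compute and a tool call to move; the robot and the scene stay as the last step left them, time stands still between calls to the robot, and variables do not carry over. Pictures are saved under pics/ and viewed, at most 10 in all, crops included, and the job is handed in when it is done.

Besides the shell and the picture viewer there is one more tool, called after "Call:" as name(argument=value, ...) on one line, values as JSON. carry_out: Moves the arm, as the interface text tells. Its arguments: {"type":"object","properties":{"deltas":{"type":"string"}},"required":["deltas"]}

```bash
mkdir -p pics; python3 - <<'E'
from bench import sensors, vision
import cv2,numpy as np
o=sensors.get_obs(); print(o['time_s'],o['eef_pos'],o['eef_rot'],o['wrist_force'],o['opening'])
for n in ('scene','top'):
    m=vision.camera_model(n); print(n,np.round(m['K'],1).tolist(),np.round(m['extrinsics'],3).tolist())
    cv2.imwrite(f'pics/{n}0.png',cv2.resize(vision.camera(n),(800,600),interpolation=cv2.INTER_CUBIC))
m=vision.camera_model('wrist');print(m['K'],np.round(m['hand_eye'],3).tolist())
E
```

```text
0.0 [ 0.13374379 -0.5586587   0.23038214] [-8.70785230e-04  9.93117855e-01  1.17116029e-01  6.10179156e-05] [ 0.2900675  -0.68649018  0.15550469] 0.9989817440748789
scene [[398.2, 0.0, 256.4], [0.0, 398.2, 194.6], [0.0, 0.0, 1.0]] [[0.2, 0.979, -0.022, -0.141], [0.517, -0.125, -0.847, -0.182], [-0.832, 0.159, -0.531, 1.608], [0.0, 0.0, 0.0, 1.0]]
top [[374.1, 0.0, 253.9], [0.0, 374.1, 195.2], [0.0, 0.0, 1.0]] [[0.01, -1.0, -0.003, 0.006], [-0.998, -0.01, -0.069, 0.481], [0.069, 0.004, -0.998, 1.108], [0.0, 0.0, 0.0, 1.0]]
[[320.27405687   0.         249.00846331]
 [  0.         320.27405687 187.3925625 ]
 [  0.           0.           1.        ]] [[0.0, -0.962, -0.274, 0.07], [1.0, 0.0, 0.0, -0.001], [-0.0, -0.274, 0.962, -0.142], [0.0, 0.0, 0.0, 1.0]]
```

View pics/top0.png

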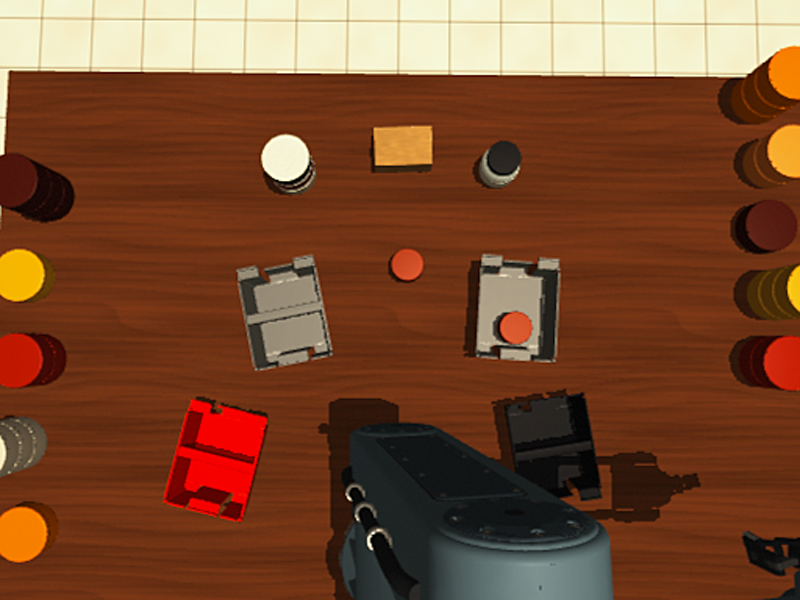

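View pics/scene0.png

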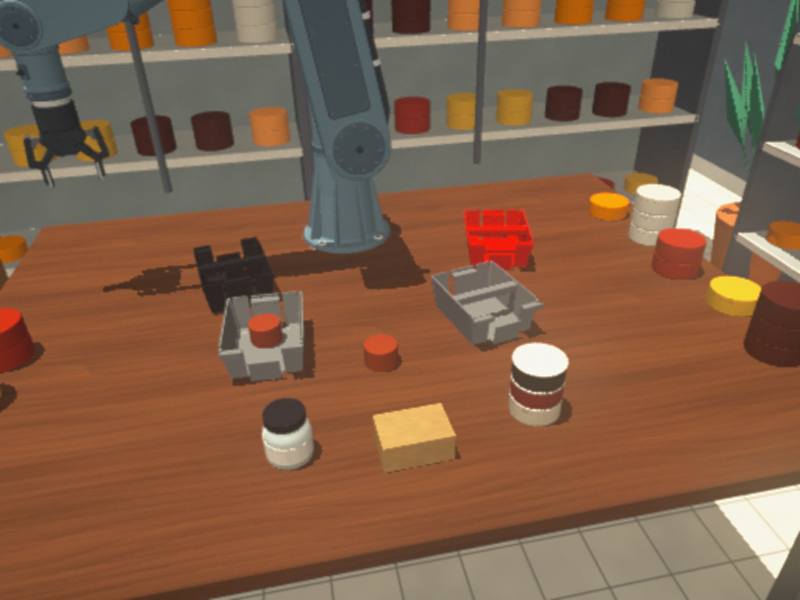

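The top view shows four things that matter, in 800x600 pixels:
- **Lower tote:** about (515,308), with the packed soap at (515,328). Its dipped end is at the top of the picture, which is world +x.
- **Grey bar tote:** about (286,313), with its dipped end also at the top, turned slightly.
- **Loose soap:** (407,265).
- **Look-alikes:** the red and black totes are nearer the base.

I'll enlarge this area.

```bash
cat > h.py <<'E'
import numpy as np, cv2
from scipy.spatial.transform import Rotation as R
from bench import sensors, vision
def T_tool():
    o=sensors.get_obs(); q=o['eef_rot']; T=np.eye(4)
    T[:3,:3]=R.from_quat([q[1],q[2],q[3],q[0]]).as_matrix(); T[:3,3]=o['eef_pos']; return T,o
def w2c(name,T=None):
    m=vision.camera_model(name)
    E=np.array(m['extrinsics']) if name!='wrist' else np.linalg.inv(T@np.array(m['hand_eye']))
    return np.array(m['K']),E
def ray(uv,z,K,E):
    d=E[:3,:3].T@np.linalg.inv(K)@[uv[0],uv[1],1]; c=-E[:3,:3].T@E[:3,3]
    return c+d*(z-c[2])/d[2]
def proj(P,K,E):
    p=K@(E[:3,:3]@np.asarray(P)+E[:3,3]); return p[:2]/p[2]
E
python3 - <<'E'
from h import *
im=vision.camera('top')
cv2.imwrite('pics/top1.png',cv2.resize(im[150:240,147:365],None,fx=3.6,fy=3.6,interpolation=cv2.INTER_CUBIC))
K,E=w2c('top')
for n,uv,z in [('soap',(407,265),.042),('packed',(515,328),.045),('bar',(286,313),.068),('lower',(517,309),.07)]:
    print(n,ray(np.array(uv)/1.5625,z,K,E).round(3))
E
```

```text
soap [ 0.555 -0.008  0.042]
packed [ 0.438 -0.211  0.045]
bar [0.461 0.213 0.068]
lower [ 0.472 -0.21   0.07 ]
```

View pics/top1.png

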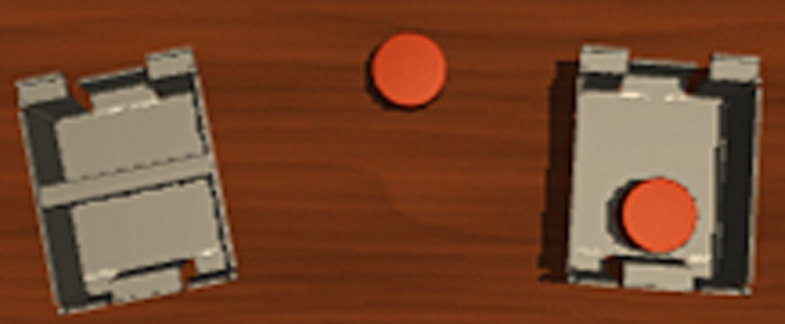

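The crop shows the rim corners. For the lower tote they are (582,45), (762,57), (750,294) and (568,284). For the bar tote they are (17,82), (192,46), (237,278) and (60,312). The bar runs from (40,195) to (215,165). The loose soap top is at (409,69) and the packed one at (659,215).

```bash
python3 - <<'E'
from h import *
K,E=w2c('top')
f=lambda p,z: ray(((np.array(p)+.5)/3.6-.5)+[147,150],z,K,E)[:2]
for n,c in [('lower',[(582,45),(762,57),(750,294),(568,284)]),('bar',[(17,82),(192,46),(237,278),(60,312)])]:
    P=np.array([f(p,.07) for p in c]); ax=(P[0]+P[1]-P[2]-P[3])/2; ay=(P[0]+P[3]-P[1]-P[2])/2
    print(n,P.mean(0).round(4),'len',np.linalg.norm(ax).round(3),np.linalg.norm(ay).round(3),'yaw',np.degrees(np.arctan2(ax[1],ax[0])).round(2),np.degrees(np.arctan2(-ay[0],ay[1])).round(2))
a,b=f((40,195),.068),f((215,165),.068); print('bar mid',((a+b)/2).round(4),np.linalg.norm(a-b).round(3),np.degrees(np.arctan2(-(a-b)[0],(a-b)[1])).round(2))
print('soap',f((409,69),.042).round(4),'diam',np.linalg.norm(f((371,69),.042)-f((447,69),.042)).round(3),'packed',f((659,215),.045).round(4))
T,o=T_tool(); print(T[:3,:3].round(3).tolist())
E
```

```text
lower [ 0.4754 -0.2116] len 0.19 0.144 yaw -3.36 -2.93
bar [0.4636 0.2167] len 0.188 0.142 yaw 12.08 11.85
bar mid [0.4628 0.2162] 0.141 10.32
soap [ 0.5576 -0.0075] diam 0.062 packed [ 0.4398 -0.2112]
[[0.973, 0.233, -0.0], [0.233, -0.973, 0.001], [0.0, -0.001, -1.0]]
```

```bash
cat >> h.py <<'E'
def rel(x,y,z,yaw):
    """shift (mm) and turn to a tool-down pose; yaw in deg = direction of tool x"""
    T,o=T_tool(); t=np.radians(yaw); c,s=np.cos(t),np.sin(t)
    G=np.array([[c,s,0],[s,-c,0],[0,0,-1.]])
    d=T[:3,:3].T@(np.array([x,y,z])-T[:3,3])*1000
    print('go',d.round(1),R.from_matrix(T[:3,:3].T@G).as_rotvec().round(4),'q',o['q'].round(2),'t',round(o['time_s'],2))
E
python3 -c "
from h import *
rel(.5576,-.0075,.16,-3.1)"
```

```text
go [ 540.4 -437.5   71.3] [-1.300e-03 -1.000e-04  2.889e-01] q [-1.54  0.18  1.61  0.    1.35 -0.21] t 0.15
```

Call:
carry_out(deltas="540.4 -437.5 71.3 -0.001 0 0.289 0;540.4 -437.5 71.3 -0.001 0 0.289 0;540.4 -437.5 71.3 -0.001 0 0.289 0;540.4 -437.5 71.3 -0.001 0 0.289 0;540.4 -437.5 71.3 -0.001 0 0.289 0;540.4 -437.5 71.3 -0.001 0 0.289 0;540.4 -437.5 71.3 -0.001 0 0.289 0;540.4 -437.5 71.3 -0.001 0 0.289 0;540.4 -437.5 71.3 -0.001 0 0.289 0;540.4 -437.5 71.3 -0.001 0 0.289 0;540.4 -437.5 71.3 -0.001 0 0.289 0;540.4 -437.5 71.3 -0.001 0 0.289 0")

```text
time_s: 1.65
eef_pos: [0.5585, -0.0047, 0.1591]
eef_rot: [0.0, 1.0, -0.025, -0.0]
wrist_force: [-0.2, 0.4, 0.1]
opening: 1.002
grasp_force: 0.0
```

```bash
python3 - <<'E'
from h import *
rel(.5576,-.0075,.16,-3.1)
T,o=T_tool(); print(o['eef_pos'])
im=vision.camera('wrist'); K,E=w2c('wrist',T)
print('soap expected',proj([.5576,-.0075,.042],K,E))
cv2.imwrite('pics/w1.png',cv2.resize(im,(800,600),interpolation=cv2.INTER_CUBIC))
m=cv2.inRange(cv2.cvtColor(im,cv2.COLOR_BGR2HSV),(0,180,140),(15,255,255)); n,l,s,c=cv2.connectedComponentsWithStats(m)
for i in np.argsort(-s[1:,4])[:3]+1: print(s[i],c[i],ray(c[i],.042,K,E))
E
```

```text
go [-0.7  2.9 -0.9] [0.0002 0.0008 0.0043] q [-0.22  0.22  1.71 -0.    1.21  1.4 ] t 1.65
[ 0.55848123 -0.00467913  0.15906521]
soap expected [253.73342733 182.90588642]
[ 447  266   65   40 1713] [481.4635143 286.1903094] [ 0.44851292 -0.21308159  0.042     ]
[225 194  61  23 251] [250.52988048 203.71314741] [ 0.53933751 -0.00393149  0.042     ]
[225 147  62  23 126] [257.04761905 156.15873016] [ 0.58014071 -0.01124031  0.042     ]
```

View pics/w1.png

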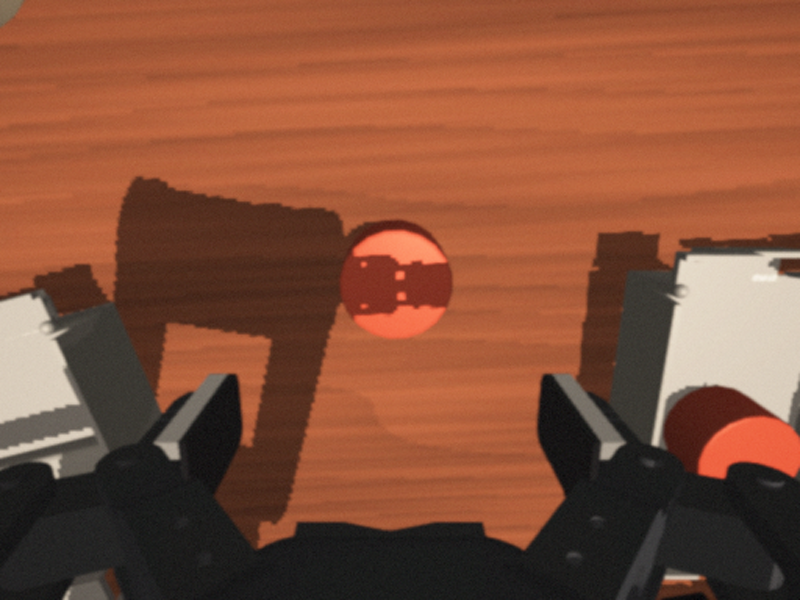

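The wrist view puts the soap's top face at (396.5,284) in the 800-pixel picture. The top camera's estimate projects to within 1 px of that, so it is confirmed. I'll go down partway and check the lag.

Call:
carry_out(deltas="0 0 40 0 0 0 0;0 0 80 0 0 0 0;0 0 80 0 0 0 0;0 0 80 0 0 0 0")

```text
time_s: 2.2
eef_pos: [0.5582, -0.0092, 0.0814]
eef_rot: [0.001, 1.0, -0.028, 0.001]
wrist_force: [1.1, 0.1, -0.3]
opening: 1.0
grasp_force: 0.0
```

```bash
python3 -c "
from h import *
rel(.558,-.0075,.004,-3.1)"
```

```text
go [-0.4 -1.7 77.4] [ 0.0014 -0.0016 -0.0012] q [-0.23  0.33  1.76 -0.    1.05  1.4 ] t 2.2
```

Call:
carry_out(deltas="0 -1.5 30 0 0 0 0;0 -1.5 60 0 0 0 0;0 -1.5 77 0 0 0 0;0 -1.5 77 0 0 0 0;0 -1.5 77 0 0 0 0.6;0 -1.5 77 0 0 0 0.6;0 -1.5 77 0 0 0 0.6;0 -1.5 77 0 0 0 0.6;0 -1.5 77 0 0 0 0.6;0 -1.5 77 0 0 0 0.6")

```text
time_s: 3.45
eef_pos: [0.5594, -0.0071, 0.005]
eef_rot: [0.001, 1.0, -0.027, 0.002]
wrist_force: [-0.2, 0.1, 6.5]
opening: 0.713
grasp_force: 65.1
```

```bash
python3 -c "
from h import *
rel(.558,-.0075,.004,-3.1)"
```

```text
go [-1.3  0.5  0.9] [ 0.0017 -0.0036 -0.    ] q [-0.22  0.45  1.78 -0.    0.91  1.4 ] t 3.45
```

Call:
carry_out(deltas="0 0 -10 0 0 0 0.6;0 0 -40 0 0 0 0.6;0 0 -85 0 0 0 0.6;0 0 -130 0 0 0 0.6;0 0 -130 0 0 0 0.6;0 0 -130 0 0 0 0.6")

```text
time_s: 4.2
eef_pos: [0.5571, -0.0064, 0.1327]
eef_rot: [0.0, 1.0, -0.027, -0.0]
wrist_force: [0.4, 0.6, -1.1]
opening: 0.713
grasp_force: 65.3
```

```bash
python3 -c "
from h import *
rel(.509,-.2134,.135,-3.1);print(T_tool()[1]['grasp_force'])"
```

```text
go [-36.8 209.3  -2.1] [ 0.0009  0.0004 -0.    ] q [-0.22  0.25  1.74 -0.    1.15  1.4 ] t 4.2
65.30260920524597
```

Call:
carry_out(deltas="-9 52 0 0 0 0 0.6;-18 104 0 0 0 0 0.6;-28 157 0 0 0 0 0.6;-37 209 0 0 0 0 0.6;-37 209 0 0 0 0 0.6;-37 209 0 0 0 0 0.6;-37 209 0 0 0 0 0.6")

```text
time_s: 5.08
eef_pos: [0.5092, -0.2116, 0.1323]
eef_rot: [-0.0, 1.0, -0.026, -0.001]
wrist_force: [-0.5, -0.8, -1.0]
opening: 0.713
grasp_force: 65.6
```

```bash
python3 - <<'E'
from h import *
rel(.509,-.2134,.010,-3.1)
T,o=T_tool(); print(o['eef_pos'])
im=vision.camera('wrist'); im2=vision.camera('top')
K,E=w2c('wrist',T)
def loc(x,y,z):
    t=np.radians(-3.1); return [.4754+x*np.cos(t)-y*np.sin(t),-.2116+x*np.sin(t)+y*np.cos(t),z]
for n,p in [('shelf L corner rim',(.095,.073,.07)),('R',(.095,-.073,.07)),('dip',(.086,0,.042)),('packed',(-.0356,-.0015,.045))]: print(n,proj(loc(*p),K,E).round(1)*1.5625)
cv2.imwrite('pics/w2.png',cv2.resize(im,(800,600),interpolation=cv2.INTER_CUBIC))
E
```

```text
go [1.000e-01 1.800e+00 1.223e+02] [-0.0003  0.0014  0.0014] q [-0.61  0.24  1.75 -0.    1.15  1.01] t 5.08
[ 0.50915456 -0.2116026   0.1322824 ]
shelf L corner rim [213.125 170.625]
R [580.46875 171.40625]
dip [395.78125 188.75   ]
packed [397.5  428.75]
```

View pics/w2.png

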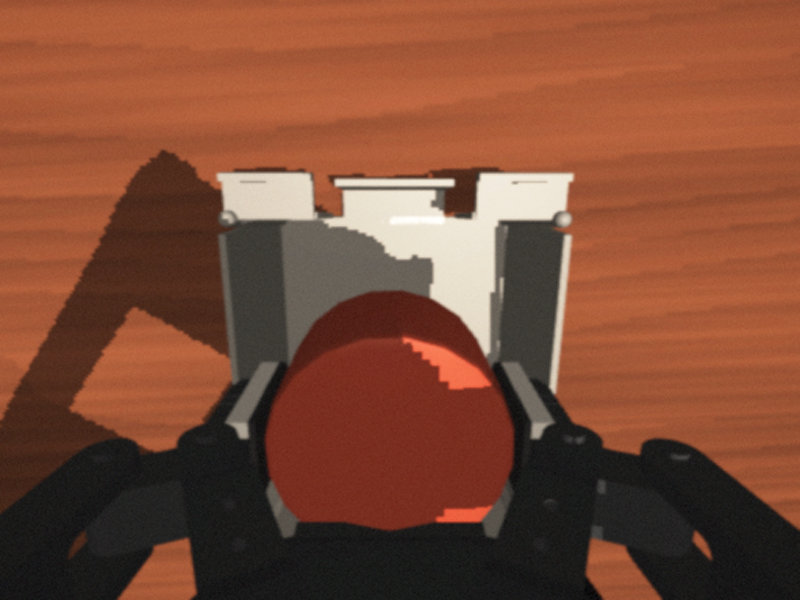

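The rim corners at (218,174) and (573,174) match the prediction, with the middle within 1 px and x within about 1 mm. Now I'll lower the soap.

Call:
carry_out(deltas="0 1 30 0 0 0 0.6;0 1 60 0 0 0 0.6;0 1 85 0 0 0 0.6;0 1 100 0 0 0 0.6;0 1 110 0 0 0 0.6;0 1 117 0 0 0 0.6;0 1 121 0 0 0 0.6;0 1 121 0 0 0 0.6;0 1 121 0 0 0 0.6")

```text
time_s: 6.3
eef_pos: [0.5097, -0.2146, 0.0127]
eef_rot: [0.001, 1.0, -0.027, 0.0]
wrist_force: [0.2, -0.1, -1.2]
opening: 0.711
grasp_force: 65.6
```

```bash
python3 -c "
from h import *
rel(.509,-.2134,.008,-3.1);print(T_tool()[1]['wrist_force'])"
```

```text
go [-0.8 -1.2  4.7] [ 0.0015 -0.0009 -0.0002] q [-0.61  0.43  1.79 -0.    0.92  1.01] t 6.3
[ 0.21638402 -0.10305252 -1.24777186]
```

Call:
carry_out(deltas="0 0 1.5 0 0 0 0.6;0 0 3 0 0 0 0.6;0 0 3.5 0 0 0 0.6;0 0 3.5 0 0 0 0.6")

```text
time_s: 6.8
eef_pos: [0.5093, -0.2143, 0.0086]
eef_rot: [0.0, 1.0, -0.027, -0.0]
wrist_force: [0.8, -0.1, -1.0]
opening: 0.712
grasp_force: 65.6
```

Call:
carry_out(deltas="0 0 1 0 0 0 0.6;0 0 1 0 0 0 0.6;0 0 1 0 0 0 0.6")

```text
time_s: 7.18
eef_pos: [0.5094, -0.2144, 0.008]
eef_rot: [0.001, 1.0, -0.027, 0.0]
wrist_force: [-1.7, 0.3, 3.9]
opening: 0.708
grasp_force: 66.1
```

Call:
carry_out(deltas="0 0 0 0 0 0 0.15;0 0 0 0 0 0 0.13;0 0 0 0 0 0 0.13;0 0 0 0 0 0 0.13;0 0 -20 0 0 0 0.13;0 0 -50 0 0 0 0.13;0 0 -100 0 0 0 0;0 0 -150 0 0 0 0;0 0 -150 0 0 0 0;0 0 -150 0 0 0 0")

```text
time_s: 8.43
eef_pos: [0.509, -0.2142, 0.1573]
eef_rot: [0.001, 1.0, -0.027, -0.0]
wrist_force: [-0.4, -0.8, -0.7]
opening: 1.0
grasp_force: 0.0
```

```bash
python3 - <<'E'
from h import *
rel(.463,.2165,.16,101.5)
T,o=T_tool()
im=vision.camera('wrist'); K,E=w2c('wrist',T)
print('soap exp',proj([.5084,-.2134,.045],K,E)*1.5625)
cv2.imwrite('pics/w3.png',cv2.resize(im,(800,600),interpolation=cv2.INTER_CUBIC))
E
```

```text
go [ -69.3 -427.6   -3.1] [ 7.0000e-04  1.2000e-03 -1.8258e+00] q [-0.61  0.21  1.73 -0.    1.2   1.01] t 8.43
soap exp [389.41465478 288.12448426]
```

View pics/w3.png

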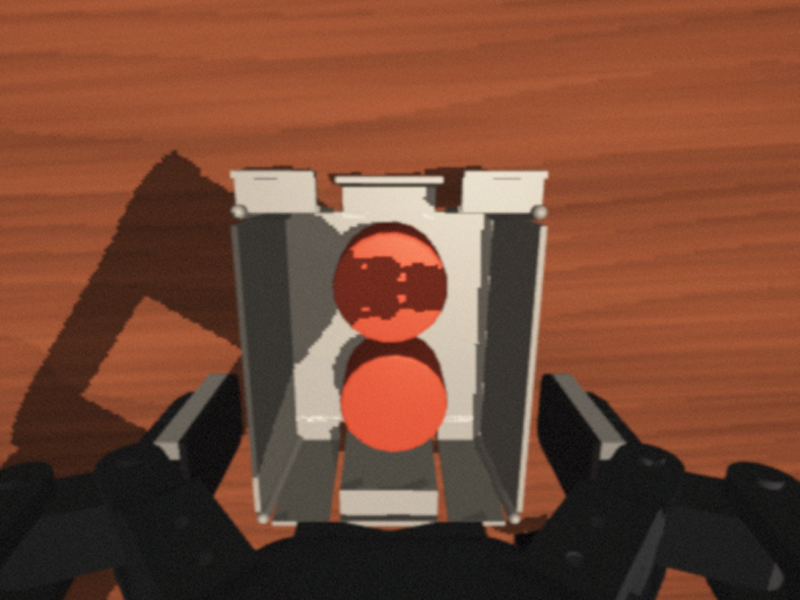

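Both soaps stand flat in the tote, the placed one at about (390,288) and the packed one at (394,400). I'll refine the lower tote from its rim corners here, (232,172), (547,172), (518,522) and (262,522), and go on to the bar tote.

```bash
python3 - <<'E'
from h import *
T,o=T_tool(); K,E=w2c('wrist',T)
P=np.array([ray(np.array(p)/1.5625,.07,K,E)[:2] for p in [(232,172),(547,172),(520,524),(260,524)]])
ax=(P[0]+P[1]-P[2]-P[3])/2; ay=(P[0]+P[3]-P[1]-P[2])/2
print(P.round(4).tolist(),P.mean(0),np.linalg.norm(ax),np.linalg.norm(ay),np.degrees(np.arctan2(ax[1],ax[0])),np.degrees(np.arctan2(-ay[0],ay[1])))
E
```

```text
[[0.5721, -0.1463], [0.5646, -0.2861], [0.3772, -0.2775], [0.3849, -0.1353]] [ 0.47470349 -0.21128812] 0.1875898769141405 0.14123020907003428 -2.9872582251066384 -3.0870841116302574
```

Call:
carry_out(deltas="-69 -427 0 0 0 -1.826 0;-69 -427 0 0 0 -1.826 0;-69 -427 0 0 0 -1.826 0;-69 -427 0 0 0 -1.826 0;-69 -427 0 0 0 -1.826 0;-69 -427 0 0 0 -1.826 0;-69 -427 0 0 0 -1.826 0;-69 -427 0 0 0 -1.826 0;-69 -427 0 0 0 -1.826 0;-69 -427 0 0 0 -1.826 0;-69 -427 0 0 0 -1.826 0;-69 -427 0 0 0 -1.826 0")

```text
time_s: 9.98
eef_pos: [0.463, 0.2157, 0.1563]
eef_rot: [-0.0, 0.634, 0.774, -0.001]
wrist_force: [0.1, -0.0, -0.6]
opening: 1.002
grasp_force: 0.0
```

```bash
python3 - <<'E'
from h import *
T,o=T_tool()
im=vision.camera('wrist'); K,E=w2c('wrist',T)
rel(.463,.2165,.16,101.5)
for n,p in [('bar mid',[.463,.2165,.068]),('barL',[.463-.071*np.sin(.2),.2165+.071*np.cos(.2),.068]),('barR',[.463+.071*np.sin(.2),.2165-.071*np.cos(.2),.068])]: print(n,(proj(p,K,E)*1.5625).round(0))
cv2.imwrite('pics/w4.png',cv2.resize(im,(800,600),interpolation=cv2.INTER_CUBIC))
E
```

```text
go [ 0.8 -0.  -3.5] [-0.0014  0.001  -0.0021] q [ 0.2   0.12  1.83 -0.    1.19  0.01] t 10.03
bar mid [389. 301.]
barL [389. 147.]
barR [390. 431.]
```

View pics/w4.png

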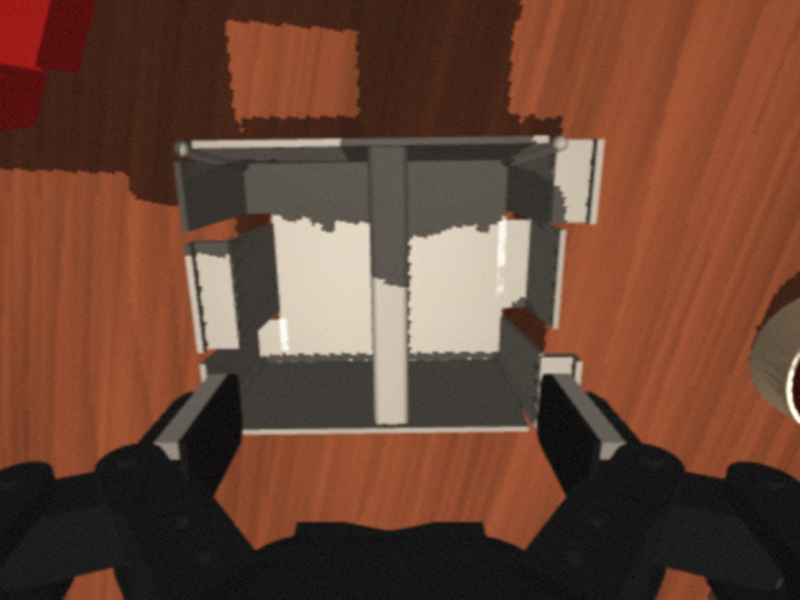

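The bar runs from (388,146) to (391,424), on the prediction within a few pixels, and the dipped end is on the image right, as expected. I'll go down and pinch it.

Call:
carry_out(deltas="0.5 0 35 0 0 0 0;0.5 0 70 0 0 0 0;0.5 0 100 0 0 0 0;0.5 0 115 0 0 0 0;0.5 0 115 0 0 0 0;0.5 0 115 0 0 0 1;0.5 0 115 0 0 0 1;0.5 0 115 0 0 0 1;0.5 0 115 0 0 0 1;0.5 0 115 0 0 0 1;0.5 0 115 0 0 0 1;0.5 0 115 0 0 0 1")

```text
time_s: 11.52
eef_pos: [0.464, 0.2164, 0.0429]
eef_rot: [0.001, 0.633, 0.774, 0.0]
wrist_force: [-1.8, -0.9, 6.4]
opening: 0.2
grasp_force: 60.4
```

Call:
carry_out(deltas="0 0 -5 0 0 0 1;0 0 -20 0 0 0 1;0 0 -50 0 0 0 1;0 0 -90 0 0 0 1;0 0 -130 0 0 0 1;0 0 -150 0 0 0 1;0 0 -150 0 0 0 1;0 0 -150 0 0 0 1")

```text
time_s: 12.52
eef_pos: [0.4626, 0.2162, 0.1913]
eef_rot: [-0.0, 0.633, 0.774, -0.001]
wrist_force: [-0.5, 0.2, -3.5]
opening: 0.2
grasp_force: 59.2
```

```bash
python3 -c "
from h import *
rel(.475,-.2115,.193,-93.05+0);print(T_tool()[1]['wrist_force'])"
```

```text
go [-421.6  -73.3   -1.1] [-1.8000e-03 -2.4000e-03 -2.8874e+00] q [ 0.21  0.08  1.81 -0.    1.26  0.  ] t 12.53
[-0.48887071  0.15935416 -3.54427963]
```

Call:
carry_out(deltas="-20 -4 0 0 0 0.15 1;-41 -7 0 0 0 0.32 1;-62 -11 0 0 0 0.49 1;-83 -15 0 0 0 0.66 1;-105 -18 0 0 0 0.83 1;-126 -22 0 0 0 1.0 1;-147 -26 0 0 0 1.17 1;-168 -29 0 0 0 1.34 1;-189 -33 0 0 0 1.51 1;-211 -37 0 0 0 1.7 1;-211 -37 0 0 0 1.7 1;-211 -37 0 0 0 1.7 1")

```text
time_s: 14.02
eef_pos: [0.4686, 0.0028, 0.1915]
eef_rot: [-0.0, 0.999, 0.037, -0.001]
wrist_force: [0.2, 0.7, -3.4]
opening: 0.2
grasp_force: 59.2
```

```bash
python3 -c "
from h import *
rel(.475,-.2115,.193,-93.05+0);print(T_tool()[1]['eef_pos'])"
```

```text
go [ -9.5 214.2  -1.5] [1.5000e-03 1.5000e-03 1.6979e+00] q [-0.25 -0.02  1.91 -0.    1.26  1.25] t 14.03
[0.46864031 0.00279292 0.1914774 ]
```

Call:
carry_out(deltas="-1 21 0 0 0 0.15 1;-2 43 0 0 0 0.32 1;-3 64 0 0 0 0.49 1;-4 86 0 0 0 0.66 1;-5 107 0 0 0 0.83 1;-6 128 0 0 0 1.0 1;-7 150 0 0 0 1.17 1;-8 171 0 0 0 1.34 1;-9 193 0 0 0 1.51 1;-9.5 214 0 0 0 1.698 1;-9.5 214 0 0 0 1.698 1;-9.5 214 0 0 0 1.698 1")

```text
time_s: 15.52
eef_pos: [0.4751, -0.2106, 0.1922]
eef_rot: [-0.0, -0.689, 0.725, 0.0]
wrist_force: [0.5, 0.5, -3.0]
opening: 0.198
grasp_force: 59.3
```

```bash
python3 - <<'E'
from h import *
rel(.475,-.2115,.193,-93.05)
T,o=T_tool(); print(o['eef_pos'],o['wrist_force'])
a=vision.camera('scene'); b=vision.camera('top'); w=vision.camera('wrist')
K,E=w2c('scene'); print(proj([.475,-.2115,.1],K,E)); u,v=proj([.475,-.2115,.1],K,E).astype(int)
c=a[v-55:v+55,u-66:u+66]
K,E=w2c('top'); u,v=proj([.475,-.2115,.1],K,E).astype(int); print('crop origins top',u-66,v-55)
d=b[v-55:v+55,u-66:u+66]
cv2.imwrite('pics/p5.png',np.hstack([cv2.resize(c,(400,333),interpolation=cv2.INTER_CUBIC),cv2.resize(w,(400,333))]))
E
```

```text
go [ 0.9  0.  -0.8] [0.0008 0.0002 0.0022] q [-0.65  0.1   1.78 -0.    1.26  2.55] t 15.53
[ 0.47507961 -0.21062547  0.19218346] [ 0.45414968  0.45353646 -3.04471094]
[166.34180988 196.31091325]
crop origins top 267 141
```

View pics/p5.png

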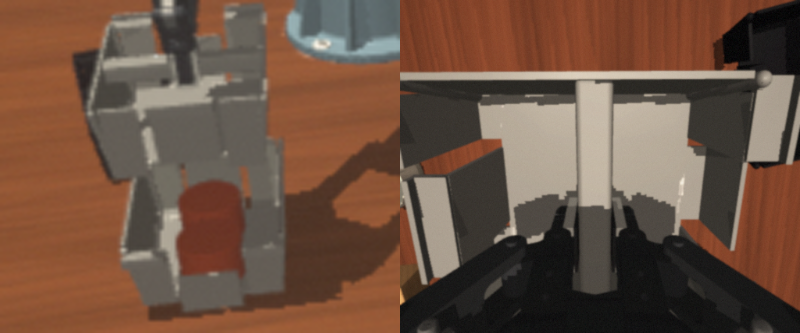

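The left scene crop shows the bar tote held level over the lower tote, with its dip now toward the base. The wrist view shows the bar centred in the grip. I'll check where the grip sits along the bar and lower to just above the lips.

```bash
python3 - <<'E'
from h import *
T,o=T_tool(); w=cv2.cvtColor(vision.camera('wrist'),cv2.COLOR_BGR2GRAY).astype(int)
m=vision.camera_model('wrist'); K=np.array(m['K']); H=np.linalg.inv(np.array(m['hand_eye']))
for x in (.070,.073,.076): print(x,proj([x,0,-.027],K,H).round(1))
print('bar edges exp',proj([.03,-.009,-.025],K,H).round(1),proj([.03,.009,-.025],K,H).round(1))
for c in (150,200,300,330): print(c,w[70:104,c].tolist())
r=int(proj([.03,0,-.025],K,H)[1]); print(w[r,215:285].tolist())
E
```

```text
0.07 [248.2  91.3]
0.073 [248.2  82.2]
0.076 [248.2  72.9]
bar edges exp [224.9 199.8] [271.6 199.8]
150 [83, 82, 86, 86, 86, 85, 87, 87, 91, 89, 90, 91, 127, 176, 187, 190, 191, 190, 189, 193, 187, 164, 90, 43, 37, 40, 44, 42, 38, 40, 40, 38, 40, 42]
200 [81, 81, 83, 84, 81, 83, 84, 82, 82, 85, 85, 99, 143, 190, 200, 200, 199, 202, 202, 201, 192, 152, 81, 40, 41, 40, 42, 38, 45, 42, 42, 45, 41, 40]
300 [83, 80, 77, 81, 83, 80, 80, 80, 78, 82, 85, 114, 168, 192, 198, 196, 196, 197, 198, 196, 177, 107, 54, 41, 39, 41, 42, 40, 42, 39, 40, 40, 41, 40]
330 [84, 86, 82, 86, 85, 87, 88, 85, 86, 86, 91, 127, 179, 194, 193, 194, 195, 194, 195, 192, 173, 105, 53, 38, 40, 42, 42, 42, 43, 43, 37, 39, 39, 38]
[170, 169, 170, 172, 171, 170, 171, 171, 172, 173, 163, 138, 113, 123, 136, 149, 157, 170, 179, 185, 187, 181, 185, 185, 185, 182, 184, 183, 188, 183, 183, 184, 186, 186, 182, 184, 185, 184, 186, 186, 185, 184, 185, 186, 184, 184, 186, 183, 185, 181, 184, 169, 159, 150, 132, 115, 107, 140, 165, 172, 177, 170, 172, 168, 176, 171, 174, 174, 171, 172]
```

Call:
carry_out(deltas="0 0 15 0 0 0 1;0 0 32 0 0 0 1;0 0 48 0 0 0 1;0 0 60 0 0 0 1;0 0 67 0 0 0 1;0 0 69 0 0 0 1;0 0 69 0 0 0 1;0 0 69 0 0 0 1")

```text
time_s: 16.73
eef_pos: [0.4756, -0.2122, 0.1243]
eef_rot: [-0.0, -0.687, 0.726, -0.001]
wrist_force: [-0.5, 0.4, -2.3]
opening: 0.197
grasp_force: 59.3
```

```bash
python3 - <<'E'
from h import *
rel(.475,-.2115,.108,-93.05)
T,o=T_tool(); print(o['eef_pos'],o['wrist_force'])
a=vision.camera('scene'); b=vision.camera('top')
K,E=w2c('scene'); u,v=proj([.475,-.2115,.09],K,E).astype(int); print('scene crop',u-50,v-50)
c=a[v-50:v+50,u-50:u+50]
L=lambda x,y,z,t=np.radians(-3.05): [.475+x*np.cos(t)-y*np.sin(t),-.2115+x*np.sin(t)+y*np.cos(t),z]
s=lambda p: ((proj(p,K,E)-[u-50,v-50])*6).round(0)
for n,p in [('lower rim +x+y',(.095,.073,.07)),('lower rim +x-y',(.095,-.073,.07)),('upper foot +x+y',(.086,.064,.08)),('upper foot +x-y',(.086,-.064,.08)),('upper rim +x+y',(.095,.073,.15)),('upper rim +x-y',(.095,-.073,.15))]: print(n,s(L(*p)))
cv2.imwrite('pics/p6.png',cv2.resize(c,(600,600),interpolation=cv2.INTER_CUBIC))
E
```

```text
go [-0.7  0.7 16.3] [-0.0011 -0.0016 -0.0022] q [-0.65  0.19  1.84 -0.    1.12  2.55] t 16.73
[ 0.47561102 -0.21218379  0.124275  ] [-0.48018495  0.41072685 -2.32234014]
scene crop 116 149
lower rim +x+y [468. 436.]
lower rim +x-y [135. 471.]
upper foot +x+y [445. 408.]
upper foot +x-y [154. 438.]
upper rim +x+y [448. 285.]
upper rim +x-y [101. 319.]
```

View pics/p6.png

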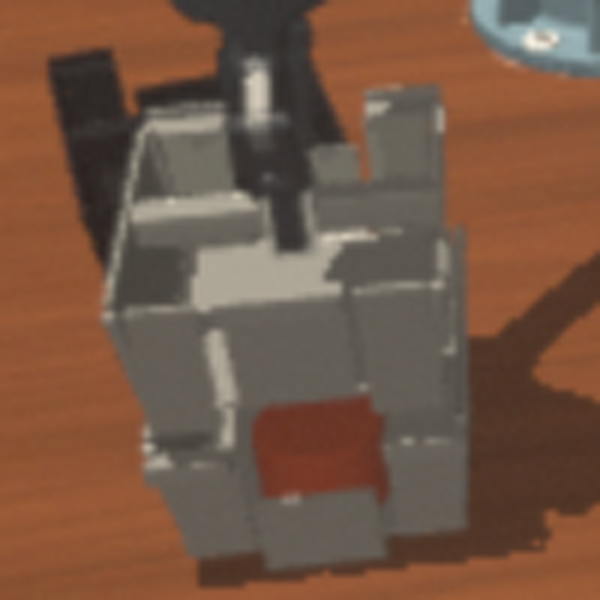

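The upper rim corners at (108,318) and (448,285), and the lower ones at (147,462) and (466,440), share the same small offset from the prediction. Relative alignment is therefore about 1 mm. Now I'll seat it gently.

Call:
carry_out(deltas="0 0 3 0 0 0 1;0 0 6 0 0 0 1;0 0 9 0 0 0 1;0 0 12 0 0 0 1;0 0 13 0 0 0 1;0 0 14 0 0 0 1;0 0 14 0 0 0 1")

```text
time_s: 17.7
eef_pos: [0.4752, -0.2119, 0.1097]
eef_rot: [-0.0, -0.687, 0.726, -0.0]
wrist_force: [-0.1, 0.1, -3.2]
opening: 0.195
grasp_force: 59.3
```

Call:
carry_out(deltas="0 0 0.7 0 0 0 1;0 0 1.4 0 0 0 1;0 0 2 0 0 0 1;0 0 2 0 0 0 1")

```text
time_s: 18.2
eef_pos: [0.4753, -0.212, 0.108]
eef_rot: [-0.0, -0.687, 0.726, -0.0]
wrist_force: [-1.4, 0.1, 0.3]
opening: 0.2
grasp_force: 59.8
```

The load has passed to the shelves at TCP z 0.108, as predicted. I'll release and back off.

Call:
carry_out(deltas="0 0 0.5 0 0 0 1;0 0 0.5 0 0 0 1;0 0 0.5 0 0 0 0.6;0 0 0.5 0 0 0 0.3;0 0 0.5 0 0 0 0.3;0 0 0.5 0 0 0 0.3;0 0 -15 0 0 0 0.3;0 0 -50 0 0 0 0.3;0 0 -100 0 0 0 0.3;0 0 -140 0 0 0 0.3;0 0 -140 0 0 0 0.3")

```text
time_s: 19.58
eef_pos: [0.4773, -0.2132, 0.253]
eef_rot: [0.0, -0.687, 0.726, -0.005]
wrist_force: [-0.1, 0.7, 0.3]
opening: 0.702
grasp_force: 0.0
```

```bash
python3 - <<'E'
from h import *
T,o=T_tool(); print(o['eef_pos'],o['opening'])
a=vision.camera('scene'); w=vision.camera('wrist')
c=a[149:249,110:222]
cv2.imwrite('pics/p7.png',np.hstack([cv2.resize(c,(400,357),interpolation=cv2.INTER_CUBIC),cv2.resize(w,(400,357))]))
E
```

```text
[ 0.47726331 -0.21321765  0.25300922] 0.7016063572668604
```

View pics/p7.png

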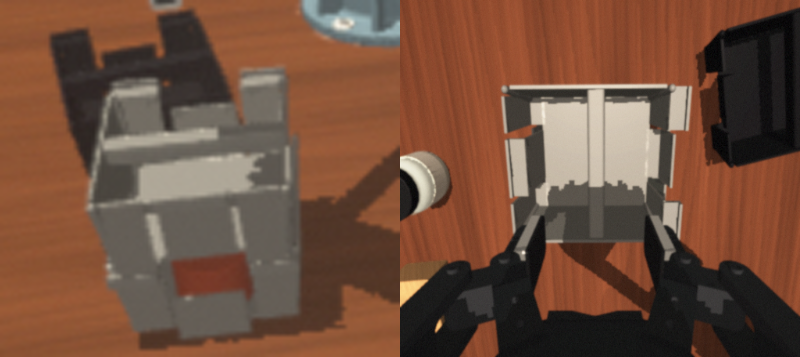

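The left view shows the bar tote standing level on the shelves, its foot flush at the lower rim from (105,268) to (298,262), with the soaps visible through the dip. The fingers are clear, so I'll hand in.

```bash
python3 -c "
from bench import ctrl
print(ctrl.hand_in())"
```

```text
the job is handed in; nothing more can be done
None
```

The loose soap is flat in the lower tote beside the packed one, and the bar tote stands level on the shelves, turned half round. I handed the job in at about 20 s; no verdict came back.

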